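# Refit the oversize shelf plate in the incubation chamber

## Task

Put the loose metal shelf plate back inside the white open-topped chamber. It is longer than the opening, so lift it by its handle, tilt it, tuck one end under the wide lip on the chamber's robot side while the other end is still above the rim, and lower that other end through the opening so the plate lies flat on the ledges. Then slide it away from the robot, under the narrow lip until it meets the far wall, and let go; set it down rather than drop or force it, and leave the other things on the worktop alone.

Things in the scene. Friction and masses are not known exactly. Their poses are not given: they have to be found in the camera images.
- chamber: White open-topped chamber, 201 (x) x 132 (y) x 90 high, fixed to the worktop. Origin: centre of its underside; x points from the wide-lip (robot) side to the narrow-lip side, z up. Walls 8 thick; inside 185 (x) x 116 (y), end walls' inner faces at x = -92.5 and +92.5. Between its two lips is an opening 126 (x) x 116 (y).
- wide_lip (a point): Middle of the lower inner edge of the chamber's wide lip (robot side), at chamber x = -46.5, 48 above the worktop. The lip spans the full width and covers 46 of the inside; it is 42 thick, its top at 90. The pocket under it reaches 46 back to the end wall. Axes as the chamber's.
- narrow_lip (a point): Middle of the lower inner edge of the chamber's narrow lip (far side), at chamber x = +79.5, 48 above the worktop. The lip spans the full width, covers 13 of the inside and is 42 thick, its top at 90. Axes as the chamber's.
- seat (a point): Where the centre of the plate's underside belongs: chamber x = +17.5, y = 0, 26 above the worktop, level with the ledge tops. The two ledges run along x the whole inside length, one at each side wall, 16 wide; 22 of height is free between ledges and lips. The plate has 5 play either side in y. Axes as the chamber's.
- panel: Perforated metal shelf plate, 150 (x) x 106 (y) x 4 thick, about 0.26 kg, with an upright loop handle in the middle of its top. Origin: centre of the plate's underside; x along the 150 side, z up through the handle. The same either way round. At the start it lies flat on the worktop, handle up.
- panel_grip (a point): Centre of the handle's crossbar, 80 above the plate's underside, axes as the plate's. The bar is 12 thick (x), 60 long (y) and 22 high (z: 69 to 91 above the underside), with flat sides facing x; it stands on two posts 10 (x) x 8 (y), at y = -26 and +26, with free space between them. Bar, posts and plate are one rigid piece.
- panel_end_a (a point): Middle of the plate's lower edge at its -x end (75 from the plate's centre).
- panel_end_b (a point): Middle of the plate's lower edge at its +x end (75 from the plate's centre).
- petri: Bystander: closed petri dish, 90 across, 15 high, loose, between chamber and plate. Origin at the underside.
- marker: Bystander: marker pen, 135 long, 16 high, loose, between chamber and plate. Origin at the underside.
- timer: Bystander: flat timer, 66 x 72 x 16, loose, towards the robot. Origin at the underside.
Mind the look-alikes: they are no part of the job. Leave any orange look-alike of the panel alone.

How it is judged:
On the way:
1. one end of the plate is tucked under the wide lip (at least 3 mm in) while the other end is still above the rim (((x of panel_end_a in the frame of chamber below -0.0495 m and z of panel_end_a in the frame of chamber below 0.048 m and z of panel_end_b in the frame of chamber above 0.088 m) or (x of panel_end_b in the frame of chamber below -0.0495 m and z of panel_end_b in the frame of chamber below 0.048 m and z of panel_end_a in the frame of chamber above 0.088 m))), for 0.1 s.
At the end, for the whole second after the job is handed in: the plate lies flat on both ledges inside the chamber (within 0.03 rad and about 3 mm of height), its leading edge within 5 mm of the far inner wall so that both ends are under the lips, at rest and released (x of panel in the frame of chamber between 0.0125 and 0.0205 m and y of panel in the frame of chamber between -0.01 and 0.01 m and z of panel in the frame of chamber between 0.022 and 0.029 m and angle between the z axis of panel and the z axis of chamber, either way round below 0.03 rad and linear speed of panel below 0.01 m/s); the robot touches nothing.
It fails at once if a bystander was moved by more than 20 mm (distance of any of petri, marker, timer from where it was at the start of the episode above 0.02 m).
It fails at once if the plate was forced or dropped: more than 60 N between plate and chamber (contact force between panel and chamber above 60 N).
It also fails if it takes over 51 s, if anything falls off the work surface, if the arm or the gripper's body presses on something with over 40 N, if the wrist force passes 120 N, or if a joint passes its speed limit or range.

## Robot

A 7-joint arm with a two-finger parallel gripper is mounted at the origin on a cart in front of the work surface, level with it; the furniture and walls round the work are solid. World frame = base frame: x ahead of the robot, y to its left, z up, the work surface at z = 0. Lengths are in m, angles in rad, forces in N, time in s.
With the tool pointing down it reaches from about 0.35 to 0.9 m from the base axis. Payload 7.2 kg.
Tool frame: the origin (TCP) lies at the very end of the fingers, on their centre line; the grasp point (between the pads) lies 19 mm behind it; z points along the fingers, y is the line along which they close (so a half turn about z gives the same grasp; the last joint's range is limited). The gripper opens to 88 mm and grips with 3 to 60 N. Pads are 20 mm wide; open, the fingers measure 115 mm over their backs; the gripper's body (75 mm by 178 mm) begins 61 mm behind the grasp point.
Start: joints at [1.16, 0.411, -0.013, 1.596, 0.006, 1.134, -0.082], TCP at [0.21, -0.589, 0.223] pointing down, gripper open.
Joint ranges: [-2.95, 2.95], [-0.29, 1.99], [-1.47, 1.44], [0.14, 2.54], [-1.03, 4.17], [0.13, 1.85], [-2.86, 2.86]. Speed limits (rad/s): [2.39, 2.39, 3.01, 3.01, 3.14, 3.14, 3.14].

## Interface

Orientations are given as a unit quaternion [w, x, y, z].
In Python, from rig import monitor, vision, job gives the robot as it stands. The module is installed in compiled form; this text tells all that it offers.
- The arm moves only by the tool jog_arm, never from a script. Its argument "increments" is a list of rows, each a list of 3 entries, a list of its own where there are three numbers: the shift along the world's x, y, z in mm, then the turn, a rotation vector about the world's x, y, z in degrees, then the opening in per cent of the stroke, from 0 (shut) to 100 (fully open). A call has 1 to 5 rows; each row shifts and turns the commanded pose from where the row before left it; what a row does not reach is not made up. A row lasts 1/10 s, in which the tool goes at most 50 mm and 8.59 degrees, less where a joint would pass 70% of its speed; a pose out of reach is approached as far as the arm can. A call with a gripper value outside its range is refused whole. The fingers move at their own pace and stop on an object; "force" is the grip in N (left out, the last holds). Time passes only in rows, so rows that do not move let the fingers close. It gives the time, the measured TCP pose, the force, the opening and the grip force at its end, in the units of the state.
- monitor.get_state(): the state, without advancing time (a new reading comes with each control period).
- vision.get_image(name): name is "scene" or "top"; returns a dict with "pixels" (420x560x3 uint8, red, green, blue), "depth" (420x560 float32, m along the optical axis (not along the pixel's ray), 0 where there is no reading), "fx", "fy", "cx", "cy" (pixels), "dist_coeffs" ([k1, k2, p1, p2, k3] as OpenCV has them; the pictures are not rectified), "pose" (4x4, takes a point from camera to world coordinates). Camera axes: x right, y down, z forward; pixel columns grow to the right and rows downward; lengths in m; the calibration is good to about 2 mm. A picture is of the moment at which its call begins.
- job.finish_job(): hands the job in; it is judged then, once.
The state is a dict: "time": time; "q": joint angles; "dq": joint speeds; "joint_torque": joint torques, N m; "eef_pos": TCP position; "ee_rot": TCP orientation; "wrist_force": force on the tool from outside, world axes, zero at the start; "ft_torque": the same for the moment, N m; "finger_gap": finger opening in m; "grasp_force": force on a finger pad.
Only numpy, scipy, OpenCV 4.12 (cv2) and the standard library are available. Lean on these libraries where they do the work, as an engineer would, in place of code of your own. Each camera call takes 0.05 s, during which the arm holds its last target. There are 200 camera calls.

## Working session

There is one attempt and no reset: what is moved stays moved. The work goes in short steps, Python scripts to look and compute and a tool call to move; the robot and the scene stay as the last step left them, time stands still between calls to the robot, and variables do not carry over. Pictures are saved under pics/ and viewed, at most 10 in all, crops included, and the job is handed in when it is done.

Besides the shell and the picture viewer there is one more tool, called in YAML: its name, and indented under it one key for each argument. jog_arm: Moves the arm, as the interface text tells. Its arguments: {"type":"object","properties":{"increments":{"type":"array","items":{"type":"array"}},"force":{"type":"number"}},"required":["increments"]}

```bash
mkdir -p pics
cat > h.py <<'E'
import numpy as np, cv2
from rig import monitor, vision, job
def grab(n,fn=None):
    im=vision.get_image(n)
    if fn: cv2.imwrite('pics/'+fn,im['pixels'][:,:,::-1])
    return im
def cloud(im):
    d=im['depth'];h,w=d.shape
    K=np.array([[im['fx'],0,im['cx']],[0,im['fy'],im['cy']],[0,0,1]])
    v,u=np.mgrid[:h,:w].astype(float)
    p=cv2.undistortPoints(np.stack([u.ravel(),v.ravel()],1)[:,None],K,np.array(im['dist_coeffs'],float))[:,0].reshape(h,w,2)
    c=np.dstack([p*d[...,None],d])
    T=np.array(im['pose']); W=c@T[:3,:3].T+T[:3,3]; W[d==0]=np.nan
    return W
E
python3 - <<'E'
from h import *
for n in('top','scene'):
    im=grab(n,n+'0.png'); np.save(n+'0.npy',cloud(im)); print(n,np.round(im['pose'],3).tolist(),im['fx'])
s=monitor.get_state();print(s['eef_pos'],s['ee_rot'],s['finger_gap'],s['time'])
E
```

```text
top [[-0.001, -0.986, 0.165, 0.373], [-1.0, 0.001, 0.002, 0.059], [-0.002, -0.165, -0.986, 1.155], [0.0, 0.0, 0.0, 1.0]] 450.88288485429723
scene [[-0.734, -0.442, 0.516, -0.054], [-0.679, 0.494, -0.543, 0.682], [-0.015, -0.749, -0.663, 0.846], [0.0, 0.0, 0.0, 1.0]] 461.3991278948167
[ 0.20989671 -0.58822082  0.22190661] [-7.03411252e-04  9.85344902e-01  1.70572283e-01 -1.62220820e-04] 0.08761493178390814 0.1
```

View pics/top0.png

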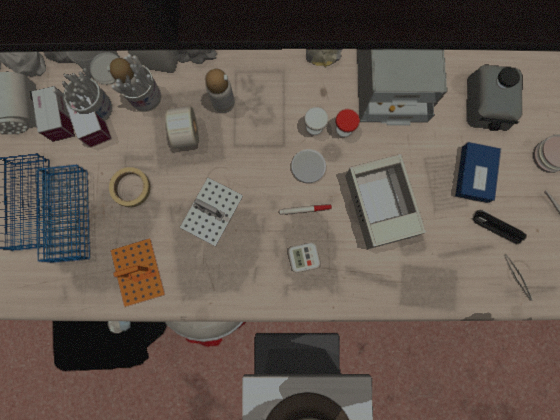

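View pics/scene0.png

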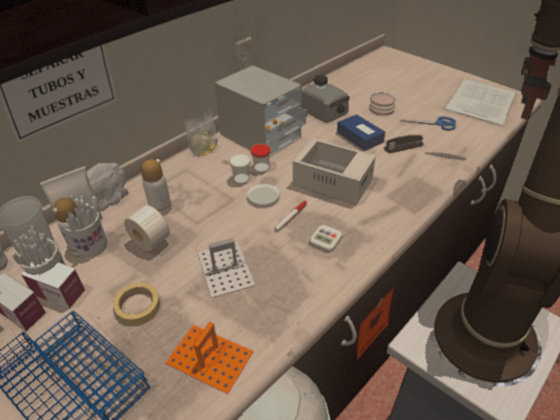

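Candidates for the plate: the white/metal perforated plate with a grey handle at top (211,211), the orange look-alike at (138,272), and the blue wire baskets at (65,215). By the description I choose the metal one at (211,211). The chamber is at (385,203), with its wide lip on the robot side at (390,230). The petri dish is at (309,166), the marker at (305,210) and the timer at (303,257).

```bash
cat > m.py <<'E'
from h import *
import cv2
W=np.load('top0.npy'); im=cv2.imread('pics/top0.png')
def rect(m,name):
    P=W[m][:,:2]; r=cv2.minAreaRect((P*1000).astype(np.float32)); b=cv2.boxPoints(r)
    print(name,m.sum(),'c',np.round(r[0],1),'size',np.round(r[1],1),'ang',round(r[2],2),'z',np.round(np.nanpercentile(W[m][:,2],[5,50,95])*1000,1),b.round().tolist())
def win(u0,u1,v0,v1):
    m=np.zeros(W.shape[:2],bool);m[v0:v1,u0:u1]=1;return m
g=cv2.cvtColor(im,cv2.COLOR_BGR2HSV)
print('table z',np.nanmedian(W[215:235,240:270,2]))
w=win(172,250,170,255); z=W[...,2]
rect(w&(z>0.06),'handle')
t=np.nanmedian(W[215:235,240:270,2])
white=(g[...,1]<45)&(g[...,2]>110)
k=w&white&(z<0.015)
n,l,st,_=cv2.connectedComponentsWithStats(cv2.morphologyEx(k.astype(np.uint8),cv2.MORPH_CLOSE,np.ones((5,5))))
k&=l==1+np.argmax(st[1:,4]); rect(k,'plate')
w=win(335,435,140,255)
rect(w&(z>0.083)&(z<0.1),'chamber rim')
rim=w&(z>0.083)&(z<0.1)
cv2.imwrite('pics/rim.png',cv2.resize(np.hstack([im[140:260,335:435],np.repeat(rim[140:260,335:435,None]*255,3,2).astype(np.uint8),im[165:285,165:265],np.repeat(k[165:285,165:265,None]*255,3,2).astype(np.uint8)]),(800,240),interpolation=cv2.INTER_NEAREST))
for nm,a in(('petri',(285,335,140,190)),('marker',(270,340,198,222)),('timer',(282,325,238,275))): rect(win(*a)&(z>t+0.007)&(z<.05),nm)
E
python3 m.py
```

```text
table z 0.0005911204730748576
handle 140 c [562.5 244.1] size [60.  12.1] ang 62.81 z [77.9 90.  93.8] [[543.0, 220.0], [554.0, 215.0], [582.0, 268.0], [571.0, 274.0]]
plate 1978 c [547.9 248.8] size [164.5 203. ] ang 65.77 z [-0.2  4.   7.8] [[422.0, 215.0], [607.0, 132.0], [674.0, 282.0], [489.0, 365.0]]
chamber rim 2098 c [ 577.3 -193.4] size [202.1 134.1] ang 14.6 z [86.2 90.2 93.5] [[463.0, -154.0], [496.0, -284.0], [692.0, -233.0], [658.0, -103.0]]
petri 920 c [681.6  -8.6] size [88.2 90. ] ang 48.52 z [11.4 15.4 19. ] [[619.0, -12.0], [686.0, -71.0], [745.0, -5.0], [677.0, 54.0]]
marker 295 c [562.7   0.6] size [ 24.2 134.6] ang 5.17 z [ 9.6 14.3 18.4] [[545.0, 67.0], [557.0, -68.0], [581.0, -65.0], [569.0, 69.0]]
timer 727 c [443.6   5.8] size [66.4 72. ] ang 11.88 z [12.3 16.3 19.9] [[404.0, 34.0], [419.0, -36.0], [484.0, -23.0], [469.0, 48.0]]
```

View pics/rim.png

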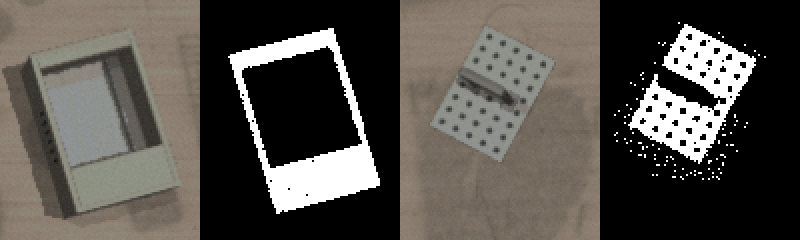

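The crop confirms the grey perforated plate. Its handle centre is at about (562, 244) mm with plate x at -27.3°. The chamber centre is at (577, -193) with x at +14.6°. Now I move over the handle.

jog_arm:
  increments:
    - [[19, 44, 0], [0, 0, 2.4], 100]
    - [[19, 44, 0], [0, 0, 2.4], 100]
    - [[19, 44, 0], [0, 0, 2.4], 100]
    - [[19, 44, 0], [0, 0, 2.4], 100]
    - [[19, 44, 0], [0, 0, 2.4], 100]

```text
time: 0.6
eef_pos: [0.3054, -0.3667, 0.2224]
ee_rot: [-0.0, 0.962, 0.273, -0.0]
wrist_force: [0.9, 0.7, 0.6]
finger_gap: 0.0877
grasp_force: 0.0
```

jog_arm:
  increments:
    - [[19, 44, 0], [0, 0, 2.4], 100]
    - [[19, 44, 0], [0, 0, 2.4], 100]
    - [[19, 44, 0], [0, 0, 2.4], 100]
    - [[19, 44, 0], [0, 0, 2.4], 100]
    - [[19, 44, 0], [0, 0, 2.4], 100]

```text
time: 1.1
eef_pos: [0.4002, -0.1468, 0.2227]
ee_rot: [0.0, 0.928, 0.372, -0.0]
wrist_force: [1.5, 0.1, -0.1]
finger_gap: 0.0879
grasp_force: 0.0
```

jog_arm:
  increments:
    - [[19, 44, 0], [0, 0, 2.4], 100]
    - [[19, 44, 0], [0, 0, 2.4], 100]
    - [[19, 44, 0], [0, 0, 2.4], 100]
    - [[19, 44, 0], [0, 0, 2.4], 100]
    - [[19, 44, 0], [0, 0, 2.4], 100]

```text
time: 1.6
eef_pos: [0.4954, 0.073, 0.2226]
ee_rot: [0.0, 0.884, 0.467, -0.0]
wrist_force: [0.5, -0.8, 0.3]
finger_gap: 0.088
grasp_force: 0.0
```

jog_arm:
  increments:
    - [[17, 43, -10], [0, 0, 1.8], 100]
    - [[17, 43, -15], [0, 0, 1.8], 100]
    - [[17, 43, -15], [0, 0, 1.7], 100]
    - [[16, 42, -15], [0, 0, 1.7], 100]
    - [[0, 0, -17], [0, 0, 0], 100]

```text
time: 2.1
eef_pos: [0.5618, 0.2497, 0.1497]
ee_rot: [-0.002, 0.852, 0.523, 0.001]
wrist_force: [-0.0, 0.5, 0.3]
finger_gap: 0.0877
grasp_force: 0.0
```

Run:
```python
from h import *
im=grab('scene','s1.png'); W=cloud(im)
s=monitor.get_state(); print(s['eef_pos'],s['ee_rot'])
cv2.imwrite('pics/s1c.png',cv2.resize(cv2.imread('pics/s1.png')[150:310,150:310],(600,600)))
m=(np.abs(W[...,0]-.562)<.07)&(np.abs(W[...,1]-.244)<.07)&(W[...,2]>.065)&(W[...,2]<.1)
P=W[m]; r=cv2.minAreaRect((P[:,:2]*1000).astype(np.float32)); print(m.sum(),r)
```

```text
[0.56013445 0.24538447 0.14633833] [-0.00141463  0.85298099  0.52193622 -0.0020012 ]
257 ((556.875244140625, 245.70069885253906), (60.336761474609375, 15.751668930053711), 63.55241394042969)
```

View pics/s1c.png

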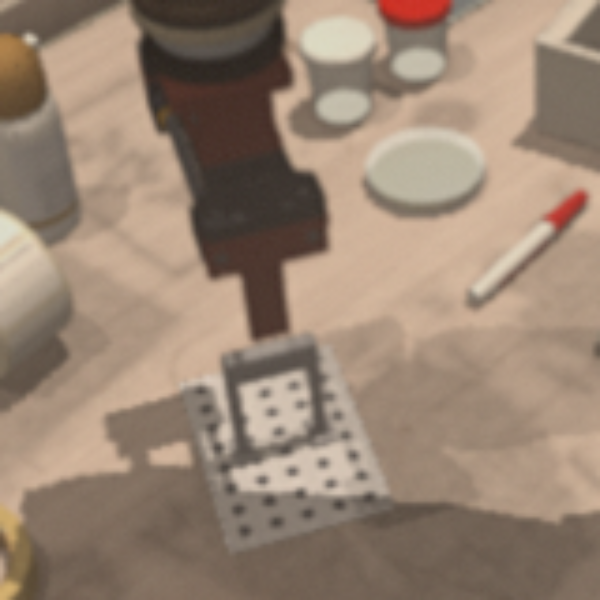

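The crop shows the gripper centred above the grey handle of the metal plate (fingertip at crop (268,330), handle bar at (270,350)). Descend and grip.

jog_arm:
  increments:
    - [[1, 0, -25], [0, 0, 0], 100]
    - [[0, 0, -25], [0, 0, 0], 100]
    - [[0, 0, -20], [0, 0, 0], 100]
    - [[0, 0, -14], [0, 0, 0], 100]
    - [[0, 0, 0], [0, 0, 0], 100]

```text
time: 2.65
eef_pos: [0.5621, 0.2409, 0.065]
ee_rot: [-0.0, 0.854, 0.52, -0.002]
wrist_force: [-0.2, 0.2, 0.7]
finger_gap: 0.0879
grasp_force: 0.0
```

jog_arm:
  increments:
    - [[0, 0, 0], [0, 0, 0], 0]
    - [[0, 0, 0], [0, 0, 0], 0]
    - [[0, 0, 0], [0, 0, 0], 0]
    - [[0, 0, 0], [0, 0, 0], 0]
    - [[0, 0, 0], [0, 0, 0], 0]
  force: 45

```text
time: 3.15
eef_pos: [0.5633, 0.2424, 0.0671]
ee_rot: [0.0, 0.854, 0.52, 0.0]
wrist_force: [0.2, -0.2, -0.8]
finger_gap: 0.051
grasp_force: 0.0
```

jog_arm:
  increments:
    - [[0, 0, 0], [0, 0, 0], 0]
    - [[0, 0, 0], [0, 0, 0], 0]
    - [[0, 0, 0], [0, 0, 0], 0]
    - [[0, 0, 0], [0, 0, 0], 0]
    - [[0, 0, 0], [0, 0, 0], 0]

```text
time: 3.65
eef_pos: [0.5626, 0.2427, 0.0666]
ee_rot: [-0.0, 0.854, 0.52, -0.0]
wrist_force: [0.4, 0.1, -2.0]
finger_gap: 0.0122
grasp_force: 44.9
```

jog_arm:
  increments:
    - [[0, 0, 15], [0, 0, 0], 0]
    - [[0, 0, 30], [0, 0, 0], 0]
    - [[0, 0, 40], [0, 0, 0], 0]
    - [[0, 0, 45], [0, 0, 0], 0]
    - [[0, 0, 45], [0, 0, 0], 0]

```text
time: 4.15
eef_pos: [0.5625, 0.2421, 0.2439]
ee_rot: [-0.0, 0.854, 0.52, -0.0]
wrist_force: [0.9, 0.2, -3.7]
finger_gap: 0.0118
grasp_force: 45.0
```

```bash
cat > look.py <<'E'
import sys
from h import *
from scipy.spatial.transform import Rotation as R
C=np.array([577.3,-193.4]);A=14.6
def tcp():
    s=monitor.get_state();q=s['ee_rot'];Rm=R.from_quat(q[[1,2,3,0]] if hasattr(q,'shape') else [q[1],q[2],q[3],q[0]]).as_matrix()
    return np.array(s['eef_pos'])*1000,Rm,s
def plan(cur,h,y0,*ps):
    a=np.radians(A);X=np.array([np.cos(a),np.sin(a)]);Y=np.array([-X[1],X[0]])
    out=[]
    for xa,za,th in ps:
        t=np.radians(th);x=xa+75*np.cos(t)-h*np.sin(t);z=za+75*np.sin(t)+h*np.cos(t)
        p=np.r_[C+X*x+Y*y0,z];out.append(p)
        print((xa,za,th),'tcp',p.round(1),'d',(p-cur).round(1));cur=p
    return out
def platefit(lo=.0):
    "plate points in tool frame: held plate ~h below TCP"
    p,Rm,s=tcp();im=grab('top');W=cloud(im)*1000
    L=(W-p)@Rm   # tool frame, z along fingers
    m=(np.abs(L[...,0])<75)&(np.abs(L[...,1])<95)&(L[...,2]>45)&(L[...,2]<80)
    P=L[m]; r=cv2.minAreaRect(P[:,:2].astype(np.float32))
    print('n',m.sum(),'tool-frame rect c',np.round(r[0],1),np.round(r[1],1),round(r[2],2),'z',np.percentile(P[:,2],[5,50,95]).round(1))
    A_=np.c_[P[:,:2],np.ones(len(P))];print('plane',np.linalg.lstsq(A_,P[:,2],rcond=None)[0].round(3))
    print('tcp',p.round(1),'tool y ang',np.degrees(np.arctan2(Rm[1,1],Rm[0,1])).round(2),'toolx',Rm[:,0].round(3),'tooly',Rm[:,1].round(3),'gap',s['finger_gap'],s['time'])
    return im
E
python3 -c "
from look import *
platefit()"
```

```text
n 57 tool-frame rect c [-32.9  70.7] [37.5 11.1] 2.43 z [59.  62.7 64.9]
plane [ 0.     0.162 50.851]
tcp [562.5 242.1 243.9] tool y ang -27.34 toolx [ 0.459  0.888 -0.   ] tooly [ 0.888 -0.459 -0.   ] gap 0.011775491265887235 4.15
```

```bash
python3 -c "
from look import *
p,_,_=tcp()
plan(p,66.6,0,(-38,110,32),(-38,32,32),(-58,30,32),(-70,28,20),(-81,26.5,6),(-81,26.2,0),(-58,26.2,0))"
```

```text
(-38, 110, 32) tcp [ 567.9 -195.8  206.2] d [   2.7 -440.1  -46.1]
(-38, 32, 32) tcp [ 567.9 -195.8  128.2] d [  0.   0. -78.]
(-58, 30, 32) tcp [ 548.6 -200.9  126.2] d [-19.4  -5.   -2. ]
(-70, 28, 20) tcp [ 555.7 -199.   116.2] d [  7.1   1.9 -10. ]
(-81, 26.5, 6) tcp [ 564.4 -196.8  100.6] d [  8.6   2.3 -15.7]
(-81, 26.2, 0) tcp [ 571.5 -194.9   92.8] d [ 7.1  1.9 -7.8]
(-58, 26.2, 0) tcp [ 593.8 -189.1   92.8] d [22.3  5.8  0. ]
```

jog_arm:
  increments:
    - [[0, -30, 0], [0, 0, 4.2], 0]
    - [[0, -44, 0], [0, 0, 4.2], 0]
    - [[0, -45, 0], [0, 0, 4.2], 0]
    - [[0, -45, 0], [0, 0, 4.2], 0]
    - [[0, -45, 0], [0, 0, 4.2], 0]

```text
time: 4.7
eef_pos: [0.5626, 0.0315, 0.2422]
ee_rot: [0.0, 0.744, 0.668, -0.0]
wrist_force: [0.6, 0.3, -2.4]
finger_gap: 0.0116
grasp_force: 45.0
```

jog_arm:
  increments:
    - [[0, -45, 0], [0, 0, 4.2], 0]
    - [[0, -45, 0], [0, 0, 4.2], 0]
    - [[0, -45, 0], [0, 0, 4.2], 0]
    - [[0, -45, 0], [0, 0, 4.2], 0]
    - [[3, -30, 0], [0, 0, 4.2], 0]

```text
time: 5.2
eef_pos: [0.5649, -0.181, 0.242]
ee_rot: [0.0, 0.611, 0.791, -0.001]
wrist_force: [0.8, -0.8, -3.5]
finger_gap: 0.0117
grasp_force: 45.0
```

jog_arm:
  increments:
    - [[2, -10, 0], [1.5, -5.8, 0], 0]
    - [[1, -8, 0], [1.8, -7, 0], 0]
    - [[0, 0, 0], [1.8, -7, 0], 0]
    - [[0, 0, 0], [1.8, -7, 0], 0]
    - [[0, 0, 0], [1.1, -4.2, 0], 0]

```text
time: 5.7
eef_pos: [0.5671, -0.1956, 0.2413]
ee_rot: [0.171, 0.588, 0.76, 0.217]
wrist_force: [-0.3, -0.2, -3.4]
finger_gap: 0.0122
grasp_force: 45.0
```

jog_arm:
  increments:
    - [[0, 0, 0], [0, 0, 0], 0]
    - [[0, 0, 0], [0, 0, 0], 0]

```text
time: 5.9
eef_pos: [0.5686, -0.1953, 0.2419]
ee_rot: [0.169, 0.588, 0.761, 0.217]
wrist_force: [0.4, 0.4, -3.3]
finger_gap: 0.012
grasp_force: 45.0
```

```bash
python3 -c "
from look import *
platefit()
p,Rm,s=tcp(); print(s['q'])
im=grab('scene','s2.png');W=cloud(im)*1000;L=(W-p)@Rm
np.save('L2.npy',L)
m=(np.abs(L[...,0])<75)&(np.abs(L[...,1])<95)&(L[...,2]>50)&(L[...,2]<72)
r=cv2.minAreaRect(L[m][:,:2].astype(np.float32));print(m.sum(),r,np.percentile(L[m][:,2],[5,50,95]))
plan(p,66.6,0,(-38,110,32))
cv2.imwrite('pics/s2c.png',cv2.resize(cv2.imread('pics/s2.png')[60:240,240:440],(667,600)))"
```

```text
n 2254 tool-frame rect c [1.3 0.8] [105.  151.9] 0.15 z [59.9 62.7 65.6]
plane [0.0000e+00 2.0000e-03 6.2617e+01]
tcp [ 568.6 -195.3  241.9] tool y ang 14.6 toolx [-0.251  0.968 -0.001] tooly [0.822 0.214 0.528] gap 0.011965340595843997 5.9
[ 1.27274344  0.29006738 -0.95423934  1.98688089 -0.17519356  0.53361271
  0.78061614]
1353 ((3.9354705810546875, -2.2608642578125), (113.81473541259766, 150.84970092773438), 0.4386007785797119) [59.2332912  61.98795066 64.67983224]
(-38, 110, 32) tcp [ 567.9 -195.8  206.2] d [ -1.6  -1.2 -36.2]
```

View pics/s2c.png

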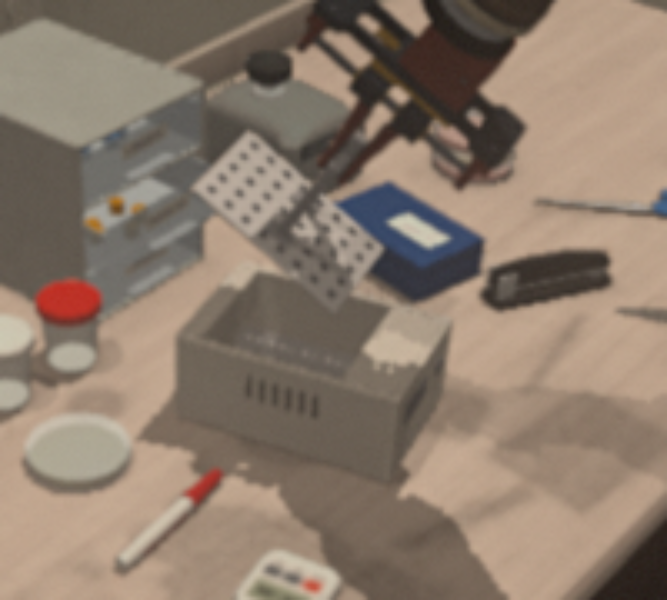

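The plate is held square, tilted 32°, with its lower end (crop (335,300)) above the opening beside the wide lip (crop (405,335)). Its sideways offset in the grip is only 1.3 mm. Lower it in.

jog_arm:
  increments:
    - [[0, -2, -20], [0, 0, 0], 0]
    - [[0, 0, -25], [0, 0, 0], 0]
    - [[0, 0, -25], [0, 0, 0], 0]
    - [[0, 0, -15], [0, 0, 0], 0]
    - [[0, 0, 0], [0, 0, 0], 0]

```text
time: 6.5
eef_pos: [0.5692, -0.1945, 0.1549]
ee_rot: [0.167, 0.587, 0.762, 0.218]
wrist_force: [-0.3, 0.2, -3.8]
finger_gap: 0.0117
grasp_force: 45.0
```

jog_arm:
  increments:
    - [[0, 0, -10], [0, 0, 0], 0]
    - [[0, 0, -10], [0, 0, 0], 0]
    - [[0, 0, -8], [0, 0, 0], 0]
    - [[0, 0, 0], [0, 0, 0], 0]
    - [[0, 0, 0], [0, 0, 0], 0]

```text
time: 7.0
eef_pos: [0.5691, -0.1966, 0.1287]
ee_rot: [0.169, 0.588, 0.761, 0.218]
wrist_force: [-0.2, 0.0, -3.3]
finger_gap: 0.0119
grasp_force: 45.0
```

```bash
python3 -c "
from look import *
p,Rm,s=tcp(); print(s['wrist_force'],p)
grab('top','t3.png');W=cloud(grab('scene','s3.png'))
plan(p,66.6,-1.3,(-38,32,32),(-58,31,32))
a=cv2.imread('pics/s3.png')[90:210,270:400];b=cv2.imread('pics/t3.png')[140:260,330:460]
cv2.imwrite('pics/s3c.png',cv2.resize(np.hstack([a,b]),(800,369)))"
```

```text
[-0.2094648   0.00973458 -3.34994304] [ 569.1357877  -196.64554716  128.68283336]
(-38, 32, 32) tcp [ 568.3 -197.1  128.2] d [-0.9 -0.5 -0.5]
(-58, 31, 32) tcp [ 548.9 -202.1  127.2] d [-19.4  -5.   -1. ]
```

View pics/s3c.png

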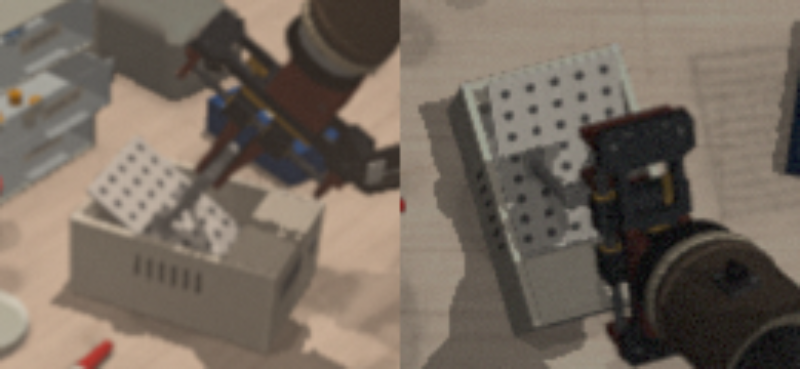

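The plate's low end is inside the opening next to the wide lip (right view about (550,245)) and the far end is above the narrow lip (about (560,75)), with no contact force. Tuck it in.

jog_arm:
  increments:
    - [[-7, -2, 0], [0, 0, 0], 0]
    - [[-7, -2, -1], [0, 0, 0], 0]
    - [[-7, -1.5, 0], [0, 0, 0], 0]
    - [[0, 0, 0], [0, 0, 0], 0]
    - [[0, 0, 0], [0, 0, 0], 0]

```text
time: 7.6
eef_pos: [0.5478, -0.2027, 0.1278]
ee_rot: [0.169, 0.588, 0.76, 0.218]
wrist_force: [-0.2, -0.0, -2.9]
finger_gap: 0.0115
grasp_force: 45.0
```

jog_arm:
  increments:
    - [[0, 0, 0], [0, 0, 0], 0]
    - [[0, 0, 0], [0, 0, 0], 0]

```text
time: 7.8
eef_pos: [0.5483, -0.2021, 0.1278]
ee_rot: [0.169, 0.587, 0.761, 0.218]
wrist_force: [-0.9, 0.2, -3.5]
finger_gap: 0.0116
grasp_force: 45.0
```

```bash
python3 -c "
from look import *
p,Rm,s=tcp(); print(s['wrist_force'],p)
platefit()
# panel ends in chamber frame
a=np.radians(A);X=np.array([np.cos(a),np.sin(a),0]);Y=np.array([-X[1],X[0],0])
for y in(-75,75):
    e=p+Rm@np.array([1.3,y+.8,66.6])-np.r_[C,0]; print(y,(e@X).round(1),(e@Y).round(1),e[2].round(1))
plan(p,66.6,-1.3,(-59,31,32),(-64,30,26),(-69,29.5,20),(-74,29,14),(-79,28.5,8),(-81,28,0))"
```

```text
[-0.92286201  0.20670658 -3.51629124] [ 548.3226637  -202.05706222  127.7736828 ]
n 1915 tool-frame rect c [ 1.5 -8.6] [171.9 133.6] 89.76 z [57.5 62.8 71.3]
plane [-8.0000e-03  1.5000e-02  6.2711e+01]
tcp [ 548.3 -202.1  127.8] tool y ang 14.68 toolx [-0.252  0.968 -0.002] tooly [0.82  0.215 0.53 ] gap 0.01160790232632942 7.8
-75 -57.8 0.1 32.0
75 69.4 0.2 111.5
(-59, 31, 32) tcp [ 547.9 -202.4  127.2] d [-0.4 -0.3 -0.5]
(-64, 30, 26) tcp [ 552.7 -201.2  122.7] d [ 4.7  1.2 -4.5]
(-69, 29.5, 20) tcp [ 557.  -200.   117.7] d [ 4.3  1.1 -5. ]
(-74, 29, 14) tcp [ 560.8 -199.   111.8] d [ 3.8  1.  -6. ]
(-79, 28.5, 8) tcp [ 564.1 -198.2  104.9] d [ 3.2  0.8 -6.9]
(-81, 28, 0) tcp [ 571.8 -196.2   94.6] d [  7.7   2.  -10.3]
```

Tucked: the low end is 11 mm under the lip at z 32, and the high end is at 111. Rotate the far end down.

jog_arm:
  increments:
    - [[2.2, 0.4, -2.5], [-0.75, 2.9, 0], 0]
    - [[2.2, 0.5, -2.5], [-0.75, 2.9, 0], 0]
    - [[2.2, 0.6, -2.5], [-0.75, 2.9, 0], 0]
    - [[2.1, 0.5, -2.5], [-0.75, 2.9, 0], 0]
    - [[0, 0, 0], [0, 0, 0], 0]

```text
time: 8.35
eef_pos: [0.559, -0.1985, 0.1185]
ee_rot: [0.107, 0.6, 0.78, 0.138]
wrist_force: [-0.3, -0.1, -3.1]
finger_gap: 0.0118
grasp_force: 45.0
```

jog_arm:
  increments:
    - [[1.9, 0.5, -3], [-0.75, 2.9, 0], 0]
    - [[1.9, 0.5, -3], [-0.75, 2.9, 0], 0]
    - [[1.6, 0.4, -3.4], [-0.75, 2.9, 0], 0]
    - [[1.6, 0.4, -3.5], [-0.75, 2.9, 0], 0]
    - [[0, 0, 0], [0, 0, 0], 0]

```text
time: 8.85
eef_pos: [0.565, -0.1969, 0.1043]
ee_rot: [0.043, 0.609, 0.79, 0.056]
wrist_force: [0.7, 1.4, -2.9]
finger_gap: 0.0117
grasp_force: 45.0
```

```bash
cat > ends.py <<'E'
from look import *
p,Rm,s=tcp(); print(s['time'],s['wrist_force'],s['finger_gap'],p.round(1))
a=np.radians(A);X=np.array([np.cos(a),np.sin(a),0]);Y=np.array([-X[1],X[0],0])
for y in(-75,75):
    e=p+Rm@np.array([1.3,y+.8,66.6])-np.r_[C,0]; print(y,(e@X).round(1),(e@Y).round(1),e[2].round(1))
print('tilt',np.degrees(np.arcsin(Rm[2,1])).round(2),'side',np.degrees(np.arcsin(Rm[2,0])).round(2),'yaw',np.degrees(np.arctan2(Rm[1,1],Rm[0,1])).round(2))
plan(p,66.6,-1.3,(-80,29,4),(-81,28,0),(-81,26.3,0))
E
python3 ends.py
```

```text
8.85 [ 0.6726299   1.36106054 -2.92947214] 0.011702746658003178 [ 565.  -196.9  104.3]
-75 -76.9 0.9 27.9
75 71.6 1.3 49.1
tilt 8.13 side 0.04 yaw 14.77
(-80, 29, 4) tcp [ 568.1 -197.1  100.7] d [ 3.1 -0.2 -3.6]
(-81, 28, 0) tcp [ 571.8 -196.2   94.6] d [ 3.7  1.  -6.1]
(-81, 26.3, 0) tcp [ 571.8 -196.2   92.9] d [ 0.   0.  -1.7]
```

jog_arm:
  increments:
    - [[1.4, -0.3, -1.8], [-0.5, 2, 0], 0]
    - [[1.4, -0.2, -2], [-0.5, 2, 0], 0]
    - [[1.9, 0.4, -3], [-0.5, 2, 0], 0]
    - [[1.9, 0.4, -2.8], [-0.5, 1.9, 0], 0]
    - [[0, 0, 0], [0, 0, 0], 0]

```text
time: 9.35
eef_pos: [0.5707, -0.1973, 0.0944]
ee_rot: [-0.001, 0.611, 0.792, 0.001]
wrist_force: [1.0, -0.7, -3.3]
finger_gap: 0.012
grasp_force: 45.0
```

jog_arm:
  increments:
    - [[0, 0, -0.7], [0, 0, 0], 0]
    - [[0, 0, -0.7], [0, 0, 0], 0]
    - [[0, 0, 0], [0, 0, 0], 0]

```text
time: 9.65
eef_pos: [0.5698, -0.1985, 0.0938]
ee_rot: [-0.001, 0.612, 0.791, -0.0]
wrist_force: [-0.3, 0.2, -3.2]
finger_gap: 0.0119
grasp_force: 45.0
```

```bash
python3 ends.py
```

```text
9.65 [-0.34121277  0.17620091 -3.15309317] 0.011856761364757279 [ 569.8 -198.5   93.8]
-75 -82.8 -1.7 27.2
75 67.2 -1.7 27.1
tilt -0.06 side 0.03 yaw 14.59
(-80, 29, 4) tcp [ 568.1 -197.1  100.7] d [-1.7  1.4  6.9]
(-81, 28, 0) tcp [ 571.8 -196.2   94.6] d [ 3.7  1.  -6.1]
(-81, 26.3, 0) tcp [ 571.8 -196.2   92.9] d [ 0.   0.  -1.7]
```

jog_arm:
  increments:
    - [[5, 2, 0], [0, 0, 0], 0]
    - [[6, 2, 0], [0, 0, 0], 0]
    - [[6, 2, 0], [0, 0, 0], 0]
    - [[4, 1, 0], [0, 0, 0], 0]
    - [[0, 0, 0], [0, 0, 0], 0]

```text
time: 10.15
eef_pos: [0.5922, -0.1903, 0.0937]
ee_rot: [-0.001, 0.611, 0.792, -0.0]
wrist_force: [0.3, -0.1, -2.9]
finger_gap: 0.0114
grasp_force: 45.0
```

```bash
python3 ends.py
```

```text
10.15 [ 0.26189842 -0.06509691 -2.88549966] 0.01139807568678746 [ 592.2 -190.3   93.7]
-75 -59.1 0.4 27.1
75 90.9 0.7 27.0
tilt -0.06 side 0.04 yaw 14.69
(-80, 29, 4) tcp [ 568.1 -197.1  100.7] d [-24.1  -6.8   7. ]
(-81, 28, 0) tcp [ 571.8 -196.2   94.6] d [ 3.7  1.  -6.1]
(-81, 26.3, 0) tcp [ 571.8 -196.2   92.9] d [ 0.   0.  -1.7]
```

Slide gently until it contacts the far wall.

jog_arm:
  increments:
    - [[0.7, 0.2, 0], [0, 0, 0], 0]
    - [[0.7, 0.2, 0], [0, 0, 0], 0]
    - [[0, 0, 0], [0, 0, 0], 0]

```text
time: 10.45
eef_pos: [0.5927, -0.1907, 0.0937]
ee_rot: [-0.001, 0.611, 0.791, -0.001]
wrist_force: [0.5, 0.5, -2.8]
finger_gap: 0.0121
grasp_force: 45.0
```

jog_arm:
  increments:
    - [[0.6, 0.2, 0], [0, 0, 0], 0]
    - [[0.6, 0.1, 0], [0, 0, 0], 0]
    - [[0, 0, 0], [0, 0, 0], 0]

```text
time: 10.75
eef_pos: [0.5936, -0.1906, 0.0937]
ee_rot: [-0.001, 0.611, 0.791, -0.001]
wrist_force: [-2.5, -0.5, -1.8]
finger_gap: 0.0115
grasp_force: 45.0
```

The plate is touching the wall (-2.5 N). Set it down.

jog_arm:
  increments:
    - [[-0.2, 0, -0.5], [0, 0, 0], 0]
    - [[0, 0, -0.5], [0, 0, 0], 0]
    - [[0, 0, 0], [0, 0, 0], 0]

```text
time: 11.05
eef_pos: [0.5936, -0.1904, 0.0928]
ee_rot: [-0.001, 0.611, 0.791, -0.001]
wrist_force: [-2.6, -1.1, -0.3]
finger_gap: 0.0113
grasp_force: 45.0
```

jog_arm:
  increments:
    - [[0, 0, -0.4], [0, 0, 0], 0]
    - [[0, 0, 0], [0, 0, 0], 0]

```text
time: 11.25
eef_pos: [0.5935, -0.1904, 0.0927]
ee_rot: [-0.001, 0.611, 0.791, -0.001]
wrist_force: [-4.7, -0.3, 3.1]
finger_gap: 0.0116
grasp_force: 45.0
```

jog_arm:
  increments:
    - [[0, 0, 0], [0, 0, 0], 40]
    - [[0, 0, 0], [0, 0, 0], 40]
    - [[0, 0, 0], [0, 0, 0], 40]
    - [[0, 0, 0], [0, 0, 0], 40]
    - [[0, 0, 0], [0, 0, 0], 40]

```text
time: 11.75
eef_pos: [0.594, -0.1903, 0.0924]
ee_rot: [-0.001, 0.611, 0.791, -0.0]
wrist_force: [-0.3, 0.0, -0.2]
finger_gap: 0.035
grasp_force: 0.0
```

jog_arm:
  increments:
    - [[0, 0, 10], [0, 0, 0], 40]
    - [[0, 0, 20], [0, 0, 0], 40]
    - [[0, 0, 30], [0, 0, 0], 40]
    - [[-20, 0, 40], [0, 0, 0], 40]
    - [[-30, 0, 30], [0, 0, 0], 40]

```text
time: 12.25
eef_pos: [0.5448, -0.1898, 0.2249]
ee_rot: [0.0, 0.611, 0.792, 0.0]
wrist_force: [-0.1, -1.5, 0.5]
finger_gap: 0.0352
grasp_force: 0.0
```

jog_arm:
  increments:
    - [[-40, -20, 0], [0, 0, 0], 40]
    - [[-40, -20, 0], [0, 0, 0], 40]
    - [[-40, -20, 0], [0, 0, 0], 40]
    - [[-30, -20, 0], [0, 0, 0], 40]
    - [[0, 0, 0], [0, 0, 0], 40]

```text
time: 12.75
eef_pos: [0.3897, -0.2735, 0.2232]
ee_rot: [-0.0, 0.614, 0.789, -0.002]
wrist_force: [-0.6, 0.5, 0.5]
finger_gap: 0.0354
grasp_force: 0.0
```

Run:
```python
from look import *
im=grab('top','t4.png');W=cloud(im)*1000
im2=grab('scene','s4.png')
a=np.radians(A);X=np.array([np.cos(a),np.sin(a),0]);Y=np.array([-X[1],X[0],0])
D=W-np.r_[C,0];x=D@X;y=D@Y;z=W[...,2]
m=(np.abs(x-16)<60)&(np.abs(y)<45)&(z<40)&(z>15)
print('plate top plane',np.linalg.lstsq(np.c_[x[m],y[m],np.ones(m.sum())],z[m],rcond=None)[0].round(4),np.median(z[m]))
h=(np.abs(x-16)<50)&(np.abs(y)<50)&(z>98)
r=cv2.minAreaRect(np.c_[x[h],y[h]].astype(np.float32));print('handle',h.sum(),r)
print(tcp()[2]['time'],tcp()[0])
p=cv2.imread('pics/s4.png')[90:210,270:400];b=cv2.imread('pics/t4.png')[140:260,330:460]
cv2.imwrite('pics/s4c.png',cv2.resize(np.hstack([p,b]),(800,369)))
```

```text
plate top plane [1.00e-03 0.00e+00 3.05e+01] 30.49972761339159
handle 153 ((16.9415283203125, -0.2993736267089844), (12.324749946594238, 60.03194808959961), 0.9930403828620911)
12.85 [ 393.72894996 -270.80830549  223.33638542]
```

View pics/s4c.png

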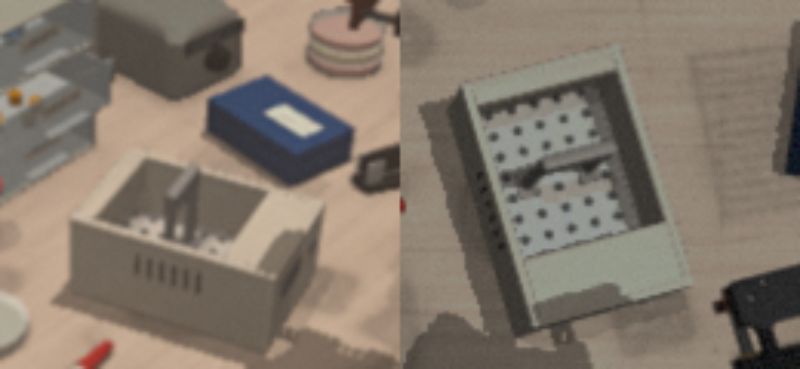

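The plate lies flat in the chamber at x = 16.9, y = -0.3 and top z = 30.5, with its handle at right-view (575,165). The gripper is clear, so I hand it in.

```bash
python3 -c "
from rig import job
print(job.finish_job())"
```

```text
the job is handed in; nothing more can be done
None
```

The plate is back in the chamber and the job is handed in at about 13 s of the 51 s allowed: it lies flat on the ledges at chamber x = +17 mm, y ≈ 0, touched the far wall gently before I let go, and the gripper was clear of it; no judging result came back.

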